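Work the stuck stitching iron out of the tool stand

TASK

The tall stitching iron (the tool with the square shank) has stuck fast between the rubber pads of its slot in the wooden tool stand. Take it by the shank and work it loose: rock it well over to one side and the other along the length of its slot, a few times, easing it up as you go, rather than hauling it straight out. Finish still holding it, upright and still, just clear above its own slot (a centimetre or two), with the other tools and the jar left where they are.

Things in the scene. Friction and masses are not known exactly. Their poses are not given: they have to be found in the camera images.
- stand: Beech tool stand screwed to the bench (immovable): 70 mm (its x) by 270 mm (its y, its length) by 45 mm high, origin at the centre of its underside. On its long centre line two equal slots, each 8 mm wide in x, 40 mm long in y, 35 mm deep, centred 50 mm either side of the middle, with a black rubber pad at each end of each slot. Two 11 mm bores at each end, at y = +-110 mm, x = +-16 mm.
- slot_left (a point): Centre of the mouth of the slot on the stand's +y side, level with the stand's top. Axes as the stand's: x across the slot, y along it, z up. Holds the iron or the strap-end punch. Its two rubber pads (18 mm tall, from 1 mm below the top) press along y, about 30 N each, on the narrow edges of the tool's flat head and so grip it; each can give way 5 mm.
- slot_right (a point): Centre of the mouth of the slot on the stand's -y side, level with the stand's top. Axes and rubber pads as for slot_left. Holds whichever of the two tools the other slot does not.
- iron: Stitching iron: loose steel tool, 0.14 kg, 135 mm, prongs down in one slot, 27 to 30 mm deep. Origin at the prong tips on its centre line, z up the shank, y along the slot, x its thickness. From the tips: prongs to z = 10 mm (27 mm across), flat head z = 10 to 50 (30 in y, 6 in x), shoulders to 60, square shank 12 by 12 mm (sides along x and y) z = 60 to 130, round cap 17 mm across to 135.
- iron_head (a point): Top centre of the iron's cap. A straight pull takes 60 to 80 N. About 10 to 20 N sideways on the shank (along y) leans it about a point 10 mm below the stand's top; each swing, from 8 degrees or so one way to as much the other, with a light pull lets it climb 3 to 4 mm. The pads let go when the tips are about 10 mm below the mouth; then it lifts out. Leans under 5 degrees are no rocking.
- strap_punch: The strap-end punch, a shorter loose steel tool (90 mm, round shank 15 mm) in the other slot: top of it 60 mm above the stand. Origin at its lower end, z up. To be left alone.
- punch_a: Small round punch 10 mm by 72 mm standing loose in a bore at the +y end of the stand, about 40 mm of it showing. Origin at the centre of its lower end. To be left alone.
- punch_b: Small round punch 10 mm by 66 mm standing loose in a bore at the -y end of the stand, about 34 mm of it showing. Origin at the centre of its lower end. To be left alone.
- jar: Closed glass jar of brass eyelets, 75 mm across and 96 mm tall, standing on the bench off the +y end of the stand. Origin at the centre of its underside. To be left alone.
Things that resemble listed ones, but are neither listed nor needed, are in the scene too. What is shaped like the iron but pink is not meant.

How it is judged:
By the outcome, as a careful person would: the job done as asked, in the order asked, and still so for the second after the job is handed in, while the arm keeps its last pose, push and grip.
It also fails if it takes over 48 s, if anything falls off the work surface, if the arm or the gripper's body presses on something with over 40 N, if the wrist force passes 120 N, or if a joint passes its speed limit or range.

ROBOT

A 6-joint arm with a two-finger parallel gripper is mounted at the origin on the work surface. World frame = base frame: x ahead of the robot, y to its left, z up, the work surface at z = 0. Lengths are in mm, angles in rad, forces in N, time in s.
With the tool pointing down it reaches from about 275 to 750 mm from the base axis. Payload 10.2 kg.
Tool frame: the origin (TCP) lies at the very end of the fingers, on their centre line; the grasp point (between the pads) lies 19 mm behind it; z points along the fingers, y is the direction in which the jaws open and shut (so a half turn about z gives the same grasp; the last joint's range is limited). The gripper opens to 85 mm and grips with 20 to 120 N. Pads are 22 mm wide; open, the fingers measure 114 mm over their backs; the gripper's body (76 mm by 85 mm) begins 54 mm behind the grasp point. The pads swing forward as they close: fully open they stand 13 mm farther back than shut.
Start: joints at [-0.223, 0.313, 1.498, -0, 1.331, -0.223], TCP at [525.006, -0.013, 231.294] pointing down, gripper open.
Joint ranges: [-2.94, 2.94], [-0.97, 2.17], [0.19, 2.56], [-1.23, 4.37], [0.02, 3.11], [-2.88, 2.88]. Speed limits (rad/s): [2.39, 2.39, 3.01, 3.14, 3.14, 3.14].

INTERFACE

Orientations are given as a unit quaternion [w, x, y, z].
In Python, from rig import readout, cams, finish_job gives the robot as it stands. The module is installed in compiled form; this text tells all that it offers.
- The arm moves only by the tool carry_out, never from a script. Its argument "steps" is one flat list of numbers, 7 for each row, row after row: the shift along the tool's x, y, z in cm, then the turn, a rotation vector about the tool's x, y, z in units of 5 degrees (1.0 is 5 degrees), then the opening, from -1 (shut) to 1 (fully open), so that 0 is half open. In form: [x, y, z, ax, ay, az, hand, x, y, z, ax, ay, az, hand, ...]. A call has 1 to 20 rows; each row shifts and turns the commanded pose from where the row before left it, along the tool's axes as they then stand; what a row does not reach is not made up. A row lasts 1/12 s, in which the tool goes at most 41.7 mm and 7.16 degrees, less where a joint would pass 70% of its speed; a pose out of reach is approached as far as the arm can. A call with a gripper value outside its range is refused whole. The fingers move at their own pace and stop on an object; "grip_force" is the grip in N (left out, the last holds). Time passes only in rows, so rows that do not move let the fingers close. It gives the time, the measured TCP pose, the force and the opening at its end, in the units of the state.
- readout.sense(): the state, without advancing time (a new reading comes with each control period).
- cams.capture(name): name is "scene" or "side" or "wrist"; returns the picture (420x560x3 uint8, red, green, blue); there is no depth.
- cams.calibration(name): a dict with "fx", "fy", "cx", "cy" (pixels), "R" (3x3) and "t" (3): a world point X has camera coordinates R X + t; the wrist camera has in their place "T_tool_cam" (4x4, takes a point from camera to tool coordinates, whose origin is the TCP and whose axes are the flange's). Camera axes: x right, y down, z forward; pixel columns grow to the right and rows downward; lengths in mm; the calibration is good to about 2 mm. The wrist camera is an equidistant fisheye: a pixel r from the principal point sees the ray r / f radians off the axis. A picture is of the moment at which its call begins: read the wrist's pose just before it. calibration takes no time and is no camera call.
- finish_job(): hands the job in, once; it reports no verdict.
The state is a dict: "time_s": time; "joints": joint angles; "dq": joint speeds; "tau": joint torques, N m; "eef_pos": TCP position; "ee_rot": TCP orientation; "force": force on the tool from outside, world axes, zero at the start; "wrist_torque": the same for the moment, N m; "grip_width": opening from 0.0 (shut) to 1.0 (fully open).
Only numpy, scipy, OpenCV 4.12 (cv2) and the standard library are available. Lean on these libraries where they do the work, as an engineer would, in place of code of your own. Each camera call takes 0.05 s, during which the arm holds its last target.

## Working session

There is one attempt and no reset: what is moved stays moved. The work goes in short steps, Python scripts to look and compute and a tool call to move; the robot and the scene stay as the last step left them, time stands still between calls to the robot, and variables do not carry over. Pictures are saved under pics/ and viewed, and the job is handed in when it is done.

Besides the shell and the picture viewer there is one more tool, called after "Emit:" by a JSON object that holds its "op" and its "data". carry_out: Moves the arm, as the interface text tells. Its arguments: {"type":"object","properties":{"steps":{"type":"array","items":{"type":"number"}},"grip_force":{"type":"number"}},"required":["steps"]}

```bash
mkdir -p pics
python3 - <<'E'
from rig import readout,cams
import cv2
s=readout.sense();print(s)
for n in("scene","side","wrist"):
    im=cams.capture(n);cv2.imwrite(f"pics/{n}0.png",im[:,:,::-1]);print(n,cams.calibration(n))
E
```

```text
{'time_s': 0.0, 'joints': array([-2.23416487e-01,  3.13459120e-01,  1.49847208e+00, -2.30361766e-05,
        1.33104142e+00, -2.23388145e-01]), 'dq': array([ 0.00086865,  0.00031739, -0.00042177,  0.00037475, -0.00197126,
       -0.001748  ]), 'tau': array([-5.78409599e-04, -4.12261176e+01, -2.59742296e+01, -3.58453699e-04,
        4.11797926e-03, -1.23038126e-05]), 'eef_pos': array([5.24718466e+02, 3.72873172e-02, 2.30717253e+02]), 'ee_rot': array([-5.77897254e-04,  7.07114694e-01,  7.07098532e-01, -3.77141259e-04]), 'force': array([ 1.40371429, -0.5792236 ,  0.07884018]), 'wrist_torque': array([ 0.02002436, -0.0444901 , -0.01699886]), 'grip_width': 0.9994172342013794}
scene {'fx': 530.8841286980369, 'fy': 530.8841286980369, 'cx': 276.88206088383225, 'cy': 204.75564022383503, 'R': array([[-0.21175885,  0.97722296,  0.01390937],
       [ 0.56789268,  0.13461716, -0.81201978],
       [-0.79539682, -0.16405334, -0.58346414]]), 't': array([  57.6934451 , -234.7419435 , 1456.12959551])}
side {'fx': 537.0710342574208, 'fy': 537.0710342574208, 'cx': 277.81984080322684, 'cy': 210.64844298596677, 'R': array([[ 0.80836155, -0.58862952, -0.00817865],
       [-0.39164294, -0.52736476, -0.75399086],
       [ 0.43950814,  0.61270033, -0.656834  ]]), 't': array([-427.43039737,  368.86575737,  600.71478674])}
wrist {'fx': 325.19226210127806, 'fy': 325.19226210127806, 'cx': 283.6807165976166, 'cy': 210.82994947978517, 'T_tool_cam': array([[-7.03216146e-04, -9.49751508e-01, -3.13004118e-01,
         8.02219854e+01],
       [ 9.99999318e-01, -9.59886322e-04,  6.65926755e-04,
        -1.62573744e-01],
       [-9.32913311e-04, -3.13003436e-01,  9.49751535e-01,
        -1.43034758e+02],
       [ 0.00000000e+00,  0.00000000e+00,  0.00000000e+00,
         1.00000000e+00]])}
```

View pics/scene0.png

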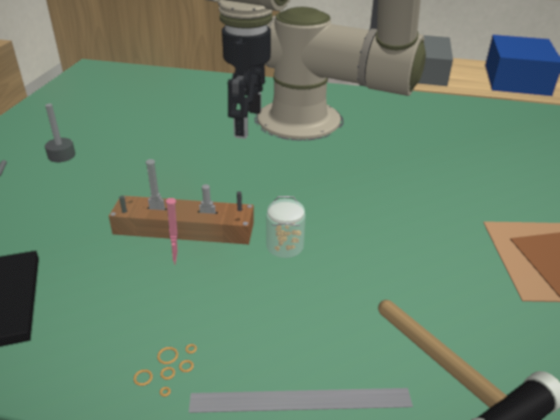

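View pics/side0.png

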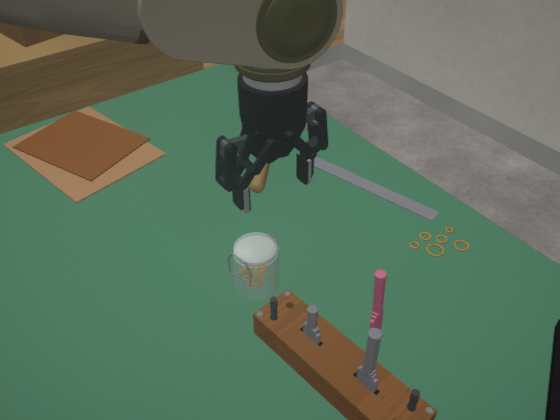

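View pics/wrist0.png

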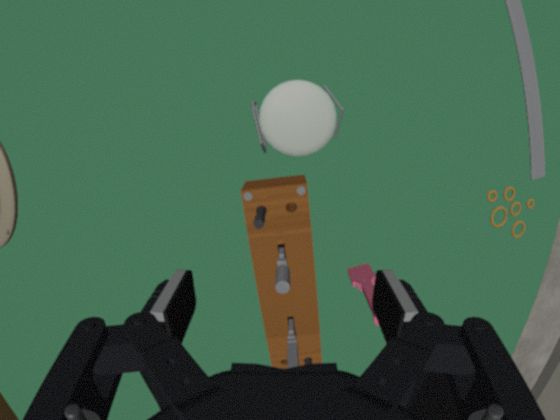

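Run:
```python
import cv2
a=cv2.imread("pics/scene0.png")[145:275,95:315]; cv2.imwrite("pics/s_z.png",cv2.resize(a,None,fx=3.6,fy=3.6,interpolation=cv2.INTER_CUBIC))
b=cv2.imread("pics/side0.png")[260:420,220:440]; cv2.imwrite("pics/d_z.png",cv2.resize(b,None,fx=3.6,fy=3.6,interpolation=cv2.INTER_CUBIC))
b=cv2.imread("pics/wrist0.png")[170:380,220:420]; cv2.imwrite("pics/w_z.png",cv2.resize(b,None,fx=2.8,fy=2.8,interpolation=cv2.INTER_CUBIC))
```

```text
(no output)
```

View pics/s_z.png

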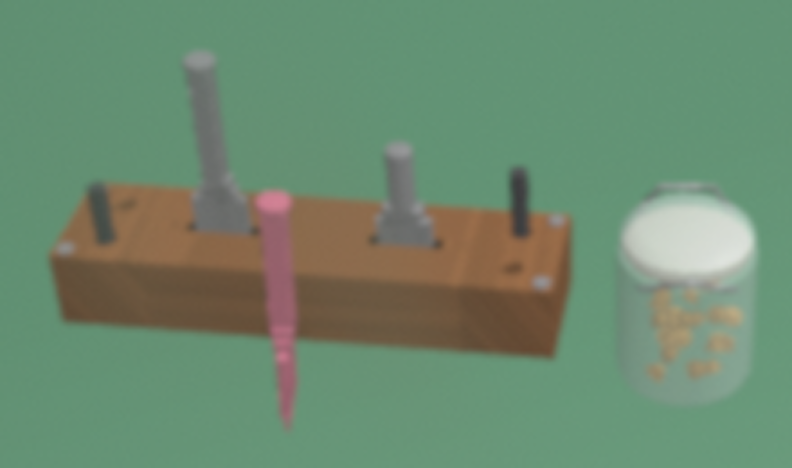

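View pics/d_z.png

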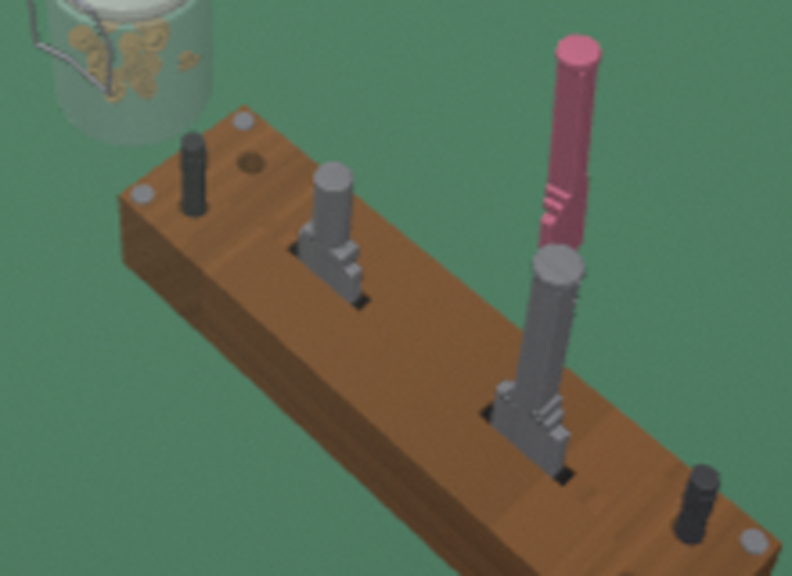

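View pics/w_z.png

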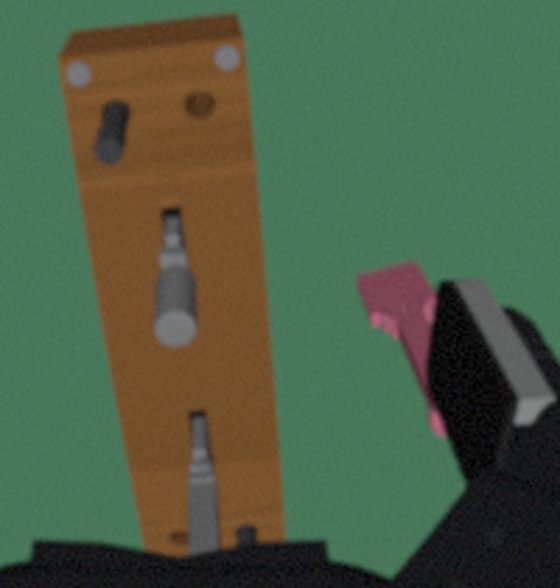

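```bash
cat > h.py <<'E'
import numpy as np
from rig import cams,readout
from scipy.spatial.transform import Rotation as Ro
def ray(n,uv):
    c=cams.calibration(n);R=np.array(c['R']);t=np.array(c['t'])
    d=R.T@np.array([(uv[0]-c['cx'])/c['fx'],(uv[1]-c['cy'])/c['fy'],1.]);return -R.T@t,d/np.linalg.norm(d)
def wray(uv,pos,q):
    c=cams.calibration('wrist');T=np.array(c['T_tool_cam']);p=np.array([uv[0]-c['cx'],uv[1]-c['cy']]);r=np.hypot(*p);th=r/c['fx']
    d=np.r_[np.sin(th)*p/r,np.cos(th)];R=Ro.from_quat(np.roll(q,-1)).as_matrix()
    return pos+R@T[:3,3],R@T[:3,:3]@d
def tri(rs):
    A=0;b=0
    for o,d in rs:
        d=d/np.linalg.norm(d);P=np.eye(3)-np.outer(d,d);A=A+P;b=b+P@o
    x=np.linalg.solve(A,b);return x,[round(float(np.linalg.norm((np.eye(3)-np.outer(d,d)/(d@d))@(x-o))),1) for o,d in rs]
def plane(r,z): o,d=r;return o+d*(z-o[2])/d[2]
def proj(n,X):
    c=cams.calibration(n);p=np.array(c['R'])@X+np.array(c['t']);return c['fx']*p[0]/p[2]+c['cx'],c['fy']*p[1]/p[2]+c['cy']
E
python3 - <<'E'
from h import *
np.set_printoptions(precision=1,suppress=True)
st=readout.sense();pos,q=st['eef_pos'],st['ee_rot']
S=lambda u,v:ray('scene',(95+u/3.6,145+v/3.6));D=lambda u,v:ray('side',(220+u/3.6,260+v/3.6));W=lambda u,v:wray((220+u/2.8,170+v/2.8),pos,q)
P={'iron':(S(200,60),D(558,264)),'strap':(S(399,150),D(333,178),W(175,329)),'pa':(S(518,172),D(193,140),W(108,152)),'pb':(S(98,187),D(704,476)),'pink':(S(275,201),D(578,50)),
'sc+y-x':(S(557,221),D(143,194),W(78,74)),'sc+y+x':(S(541,283),D(243,121),W(227,57)),'sc-y+x':(S(66,248),D(754,541)),
'slotR+':(S(255,232),D(485,412),W(198,414)),'slotR-':(S(192,227),D(566,475)),'slotL+':(S(437,245),D(294,249),W(171,211)),'slotL-':(S(374,240),D(362,301)),'pinkbot':(S(288,428),W(440,430))}
for k,r in P.items(): print(k,*tri(r))
E
```

```text
iron [ 534.8 -183.5  151.4] [1.3, 1.3]
strap [523.4 -85.1 104.6] [2.0, 1.1, 1.1]
pa [501.2 -27.4  85.3] [1.6, 1.0, 0.9]
pb [ 557.5 -240.8   78.9] [1.4, 1.4]
pink [ 618.8 -110.9  133.5] [0.2, 0.2]
sc+y-x [487.3 -10.8  45.9] [2.0, 1.4, 1.0]
sc+y+x [542.8  -4.6  45.9] [1.6, 1.0, 0.8]
sc-y+x [ 571.6 -257.8   46.1] [1.3, 1.3]
slotR+ [ 532.8 -166.6   45.3] [1.3, 0.5, 1.4]
slotR- [ 537.6 -201.2   45.2] [1.5, 1.5]
slotL+ [521.3 -67.8  44.4] [1.3, 0.6, 1.0]
slotL- [ 526.2 -101.7   44.9] [1.6, 1.6]
pinkbot [ 645.5 -134.5   43.5] [39.4, 39.4]
```

Emit:
{"op": "carry_out", "data": {"steps": [-1.85,0.1,0,0,0,0,1,-1.85,0.1,0,0,0,0,1,-1.85,0.1,0,0,0,0,1,-1.85,0.1,0,0,0,0,1,-1.85,0.1,0,0,0,0,1,-1.85,0.1,0,0,0,0,1,-1.85,0.1,0,0,0,0,1,-1.85,0.1,0,0,0,0,1,-1.85,0.1,0,0,0,0,1,-1.72,0.1,0,0,0,0,1]}}

```text
time_s: 0.98
eef_pos: [534.8, -184.8, 231.0]
ee_rot: [-0.0, 0.707, 0.707, -0.0]
force: [0.0, 0.2, -0.2]
grip_width: 0.998
```

Emit:
{"op": "carry_out", "data": {"steps": [0,0,0,0,0,1.1,1,0,0,0,0,0,1.1,1,0,0,0,0,0,1.1,1,0,0,0,0,0,1.1,1,0,0,0,0,0,1.1,1,0,0,0,0,0,1.1,1,0,0,0,0,0,1.1,1,0,0,0,0,0,1.1,1,0,0,0,0,0,1.1,1,0,0,0,0,0,1.1,1,0,0,0,0,0,1.1,1,0,0,0,0,0,1.1,1,0,0,0,0,0,1.1,1,0,0,0,0,0,1.1,1,0,0,0,0,0,1.29,1,0,0,0,0,0,0,1,0,0,0,0,0,0,1]}}

```text
time_s: 2.4
eef_pos: [534.9, -183.7, 231.1]
ee_rot: [-0.0, 0.998, 0.059, -0.0]
force: [-0.0, -0.3, -0.1]
grip_width: 0.997
```

Run:
```python
from h import *
import cv2
s=readout.sense();print(s['time_s'],s['joints'],s['eef_pos'],Ro.from_quat(np.roll(s['ee_rot'],-1)).as_matrix().round(3))
im=cams.capture('wrist')[:,:,::-1];cv2.imwrite('pics/w1.png',im)
```

```text
2.4 [-5.37836621e-01  4.03242882e-01  1.37125898e+00 -1.23041777e-05
  1.36756889e+00  9.15370040e-01] [ 534.92863968 -183.66608609  231.08958894] [[ 0.993  0.117 -0.   ]
 [ 0.117 -0.993  0.   ]
 [-0.    -0.    -1.   ]]
```

View pics/w1.png

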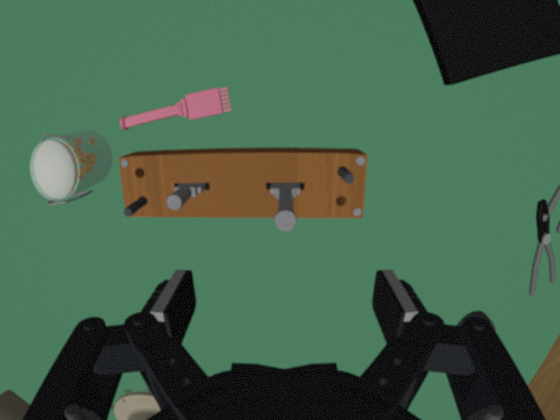

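Run:
```python
from h import *
s=readout.sense();p,q=s['eef_pos'],s['ee_rot']
for uv,z in [((285.5,219),151.4),((175,201),105),((122,161),45),((361,159),45),((357,213),45),((273,186),45),((301,186),45),((175,187),45),((206,186),45),((346,174),79)]: print(uv,plane(wray(uv,p,q),z).round(1))
```

```text
(285.5, 219) [ 535.8 -185.   151.4]
(175, 201) [524.6 -87.  105. ]
(122, 161) [544.2  -1.8  45. ]
(361, 159) [ 572.9 -260.3   45. ]
(357, 213) [ 514.  -266.5   45. ]
(273, 186) [ 533.  -172.9   45. ]
(301, 186) [ 536.4 -201.8   45. ]
(175, 187) [520.5 -67.2  45. ]
(206, 186) [ 525.1 -102.    45. ]
(346, 174) [ 561.1 -239.5   79. ]
```

Emit:
{"op": "carry_out", "data": {"steps": [0.07,0.07,1.3,0,0,0,1,0,0,1.3,0,0,0,1,0,0,1.3,0,0,0,1,0,0,1.3,0,0,0,1,0,0,1.3,0,0,0,1,0,0,1.3,0,0,0,1,0,0,1.3,0,0,0,1,0,0,1.3,0,0,0,1,0,0,1.3,0,0,0,1,0,0,1.3,0,0,0,1,0,0,0,0,0,0,1,0,0,0,0,0,0,1]}}

```text
time_s: 3.45
eef_pos: [535.7, -184.2, 101.2]
ee_rot: [-0.0, 0.998, 0.058, -0.0]
force: [0.5, -0.1, 0.4]
grip_width: 0.997
```

Run:
```python
from h import *
import cv2
s=readout.sense();print(s['time_s'],s['eef_pos'],s['force'])
im=cams.capture('side')[:,:,::-1];cv2.imwrite('pics/d2.png',im[130:420,180:560])
im=cams.capture('wrist')[:,:,::-1];cv2.imwrite('pics/w2.png',im)
```

```text
3.45 [ 535.66121219 -184.2436619   101.17033714] [ 0.52276706 -0.06621008  0.36342463]
```

View pics/d2.png

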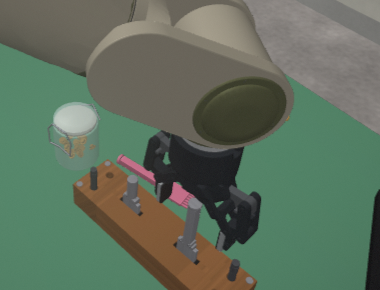

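View pics/w2.png

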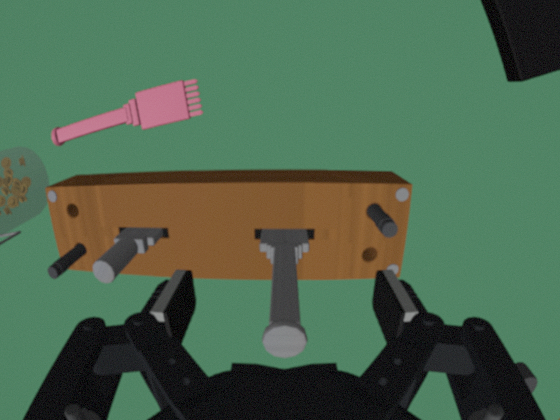

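Emit:
{"op": "carry_out", "data": {"steps": [0,0,0,0,0,0,-1,0,0,0,0,0,0,-1,0,0,0,0,0,0,-1,0,0,0,0,0,0,-1,0,0,0,0,0,0,-1,0,0,0,0,0,0,-1,0,0,0,0,0,0,-1,0,0,0,0,0,0,-1,0,0,0,0,0,0,-1,0,0,0,0,0,0,-1,0,0,0,0,0,0,-1,0,0,0,0,0,0,-1], "grip_force": 80}}

```text
time_s: 4.55
eef_pos: [535.9, -184.5, 101.5]
ee_rot: [0.0, 0.998, 0.057, 0.0]
force: [-1.1, -1.0, 2.9]
grip_width: 0.13
```

Run:
```python
from h import *
import cv2
s=readout.sense();print(s['time_s'],s['eef_pos'],s['force'],s['wrist_torque'],s['grip_width'])
im=cams.capture('side')[:,:,::-1];cv2.imwrite('pics/d3.png',cv2.resize(im[240:420,280:520],None,fx=3,fy=3))
```

```text
4.55 [ 535.8500134  -184.48435385  101.4761307 ] [-1.11667933 -0.98094158  2.92404532] [-0.30689231  0.18440947 -0.04130639] 0.13021388594958022
```

View pics/d3.png

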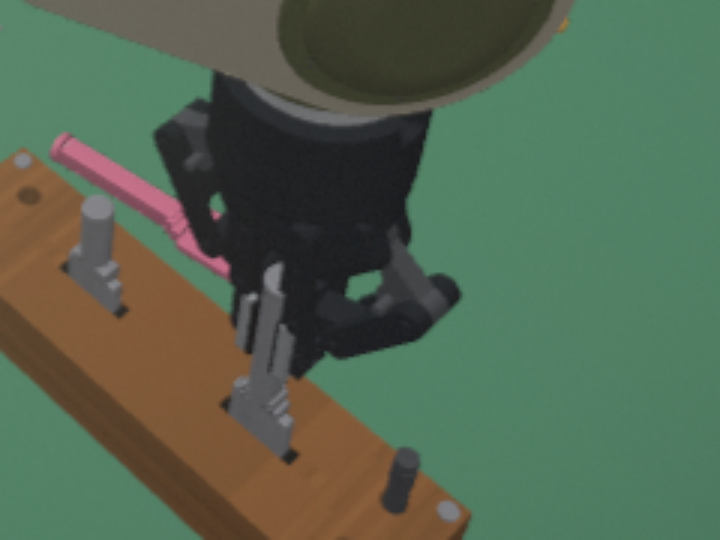

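Emit:
{"op": "carry_out", "data": {"steps": [0,0.23,0,0.4,0,0,-1,0,0.23,0,0.4,0,0,-1,0,0.23,0,0.4,0,0,-1,0,0.23,0,0.4,0,0,-1,0,0.23,0,0.4,0,0,-1,0,0,0,0,0,0,-1,0,0,0,0,0,0,-1]}}

```text
time_s: 5.18
eef_pos: [537.4, -195.9, 101.2]
ee_rot: [-0.087, 0.995, 0.057, -0.005]
force: [-1.4, 2.2, 8.2]
grip_width: 0.127
```

```bash
cat >> h.py <<'E'
def rep(pic=None):
    import cv2
    np.set_printoptions(precision=2,suppress=True)
    s=readout.sense();R=Ro.from_quat(np.roll(s['ee_rot'],-1)).as_matrix();z=-R[:,2];ys=np.array([-.113,.9936]);xs=np.array([.9936,.113])
    print('t',round(s['time_s'],2),'pos',s['eef_pos'],'F',s['force'],'T',s['wrist_torque'],'g',round(s['grip_width'],3))
    print('lean along +y',np.degrees(np.arcsin(z[:2]@ys)).round(2),'+x',np.degrees(np.arcsin(z[:2]@xs)).round(2),'tips z if rigid (rel grasp 84.7 below TCP)',(s['eef_pos']-84.7*z).round(1), 'pivot dist check xy at z35',(s['eef_pos']-z*(s['eef_pos'][2]-35)/z[2]).round(1))
    if pic: 
        im=cams.capture('side')[:,:,::-1];cv2.imwrite(f'pics/{pic}.png',cv2.resize(im[240:420,280:520],None,fx=3,fy=3))
E
python3 -c "from h import *;rep('d4')"
```

```text
t 5.18 pos [ 537.38 -195.87  101.21] F [-1.42  2.2   8.19] T [-0.09  0.29  0.02] g 0.127
lean along +y -10.01 +x -0.04 tips z if rigid (rel grasp 84.7 below TCP) [ 535.8 -181.2   17.8] pivot dist check xy at z35 [ 536.1 -184.2   35. ]
```

View pics/d4.png

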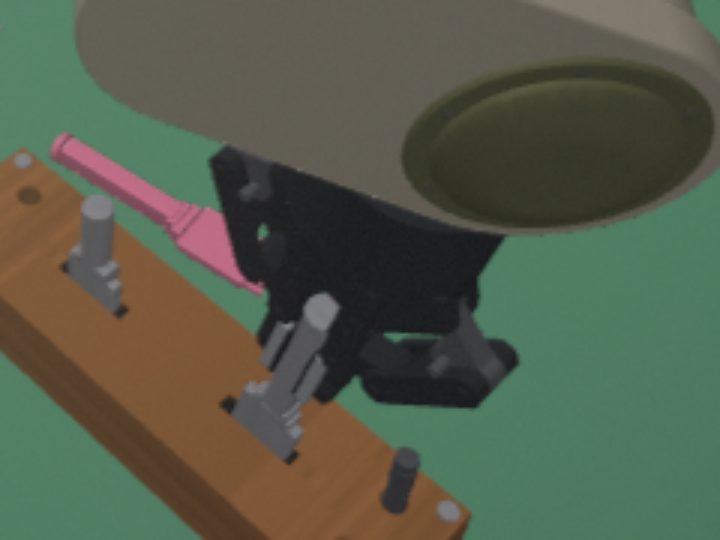

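Emit:
{"op": "carry_out", "data": {"steps": [0,-0.23,-0.04,-0.4,0,0,-1,0,-0.23,-0.04,-0.4,0,0,-1,0,-0.23,-0.04,-0.4,0,0,-1,0,-0.23,-0.04,-0.4,0,0,-1,0,-0.24,-0.04,-0.4,0,0,-1,0,-0.24,-0.04,-0.4,0,0,-1,0,-0.24,-0.04,-0.4,0,0,-1,0,-0.24,-0.04,-0.4,0,0,-1,0,-0.24,-0.04,-0.4,0,0,-1,0,-0.24,-0.04,-0.4,0,0,-1,0,0,0,0,0,0,-1,0,0,0,0,0,0,-1]}}

```text
time_s: 6.23
eef_pos: [534.7, -172.6, 105.3]
ee_rot: [0.087, 0.995, 0.057, 0.005]
force: [-0.5, -2.0, 6.6]
grip_width: 0.128
```

```bash
python3 -c "from h import *;rep('d5')"
```

```text
t 6.23 pos [ 534.67 -172.63  105.3 ] F [-0.47 -2.05  6.62] T [-0.28  0.2   0.03] g 0.128
lean along +y 10.02 +x -0.05 tips z if rigid (rel grasp 84.7 below TCP) [ 536.4 -187.3   21.9] pivot dist check xy at z35 [ 536.1 -185.    35. ]
```

View pics/d5.png

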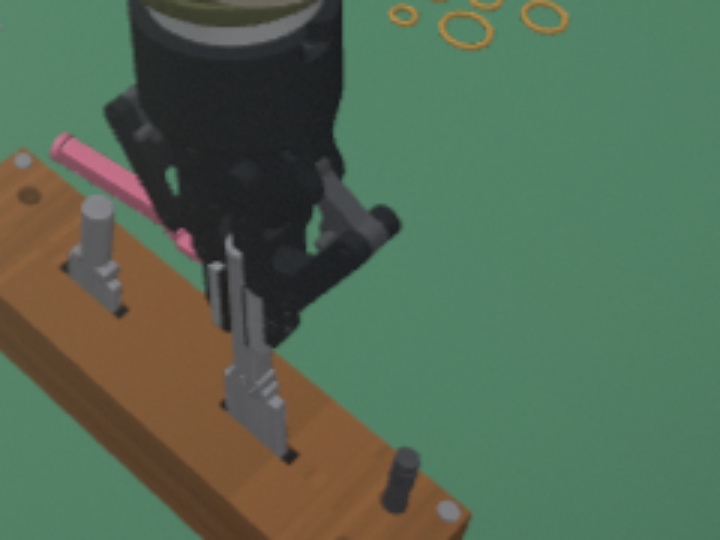

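Emit:
{"op": "carry_out", "data": {"steps": [0,0.25,-0.04,0.4,0,0,-1,0,0.25,-0.04,0.4,0,0,-1,0,0.25,-0.04,0.4,0,0,-1,0,0.25,-0.04,0.4,0,0,-1,0,0.25,-0.04,0.4,0,0,-1,0,0.25,-0.04,0.4,0,0,-1,0,0.26,-0.04,0.4,0,0,-1,0,0.26,-0.04,0.4,0,0,-1,0,0.26,-0.04,0.4,0,0,-1,0,0.26,-0.04,0.4,0,0,-1,0,0,0,0,0,0,-1,0,0,0,0,0,0,-1]}}

```text
time_s: 7.28
eef_pos: [537.5, -197.3, 109.6]
ee_rot: [-0.089, 0.994, 0.057, -0.005]
force: [-0.7, 2.9, 7.5]
grip_width: 0.131
```

```bash
python3 -c "from h import *;rep('d6')"
```

```text
t 7.28 pos [ 537.46 -197.31  109.56] F [-0.66  2.88  7.49] T [0.46 0.2  0.06] g 0.131
lean along +y -10.18 +x -0.05 tips z if rigid (rel grasp 84.7 below TCP) [ 535.8 -182.4   26.2] pivot dist check xy at z35 [ 536. -184.   35.]
```

View pics/d6.png

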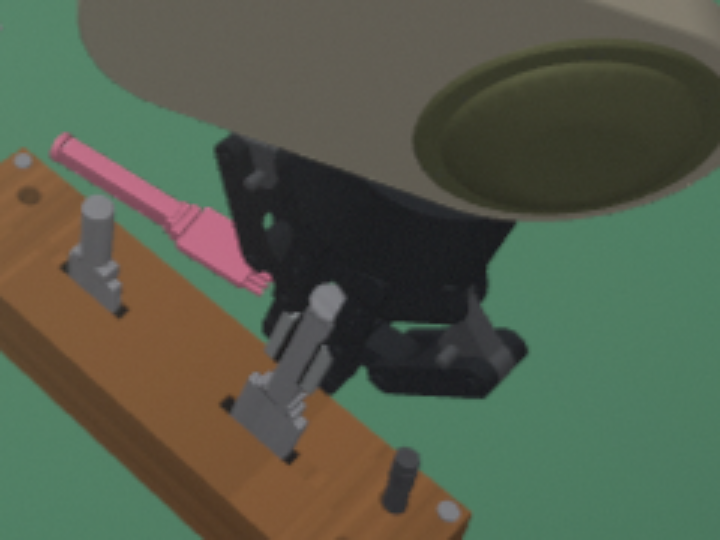

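Emit:
{"op": "carry_out", "data": {"steps": [0,-0.26,-0.035,-0.4,0,0,-1,0,-0.26,-0.035,-0.4,0,0,-1,0,-0.27,-0.035,-0.4,0,0,-1,0,-0.27,-0.035,-0.4,0,0,-1,0,-0.27,-0.035,-0.4,0,0,-1,0,-0.27,-0.035,-0.4,0,0,-1,0,-0.27,-0.035,-0.4,0,0,-1,0,-0.27,-0.035,-0.4,0,0,-1,0,-0.27,-0.035,-0.4,0,0,-1,0,-0.27,-0.035,-0.4,0,0,-1,0,0,0,0,0,0,-1,0,0,0,0,0,0,-1]}}

```text
time_s: 8.33
eef_pos: [534.6, -171.6, 113.5]
ee_rot: [0.087, 0.995, 0.057, 0.005]
force: [-0.0, -5.1, 4.6]
grip_width: 0.129
```

```bash
python3 -c "from h import *;rep('d7')"
```

```text
t 8.33 pos [ 534.57 -171.58  113.53] F [-0.05 -5.07  4.64] T [-0.78  0.09 -0.02] g 0.129
lean along +y 10.0 +x -0.05 tips z if rigid (rel grasp 84.7 below TCP) [ 536.3 -186.2   30.1] pivot dist check xy at z35 [ 536.2 -185.3   35. ]
```

View pics/d7.png

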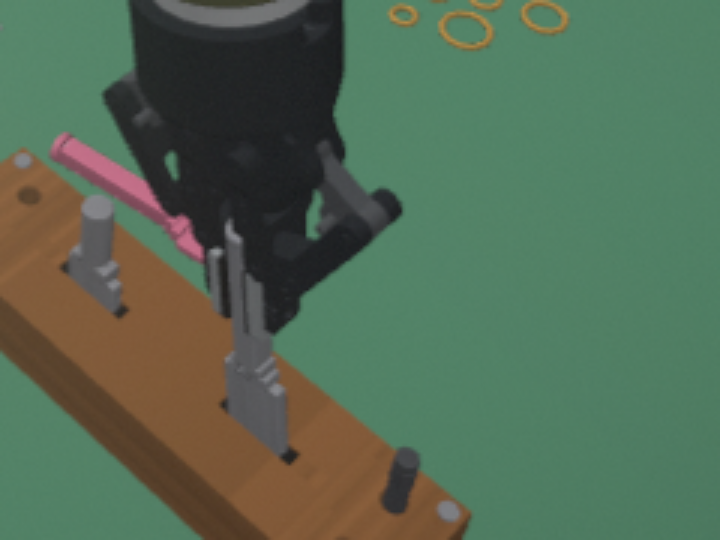

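Emit:
{"op": "carry_out", "data": {"steps": [0,0.28,-0.035,0.4,0,0,-1,0,0.28,-0.035,0.4,0,0,-1,0,0.28,-0.035,0.4,0,0,-1,0,0.28,-0.035,0.4,0,0,-1,0,0.28,-0.035,0.4,0,0,-1,0,0.28,-0.035,0.4,0,0,-1,0,0.29,-0.035,0.4,0,0,-1,0,0.29,-0.035,0.4,0,0,-1,0,0.29,-0.035,0.4,0,0,-1,0,0.29,-0.035,0.4,0,0,-1,0,0,0,0,0,0,-1,0,0,0,0,0,0,-1]}}

```text
time_s: 9.38
eef_pos: [537.4, -198.3, 116.8]
ee_rot: [-0.089, 0.994, 0.057, -0.005]
force: [-0.4, 4.3, 3.5]
grip_width: 0.13
```

```bash
python3 -c "from h import *;rep('d8')"
```

```text
t 9.38 pos [ 537.39 -198.31  116.76] F [-0.39  4.32  3.51] T [ 0.99 -0.03 -0.03] g 0.13
lean along +y -10.2 +x 0.0 tips z if rigid (rel grasp 84.7 below TCP) [ 535.7 -183.4   33.4] pivot dist check xy at z35 [ 535.7 -183.7   35. ]
```

View pics/d8.png

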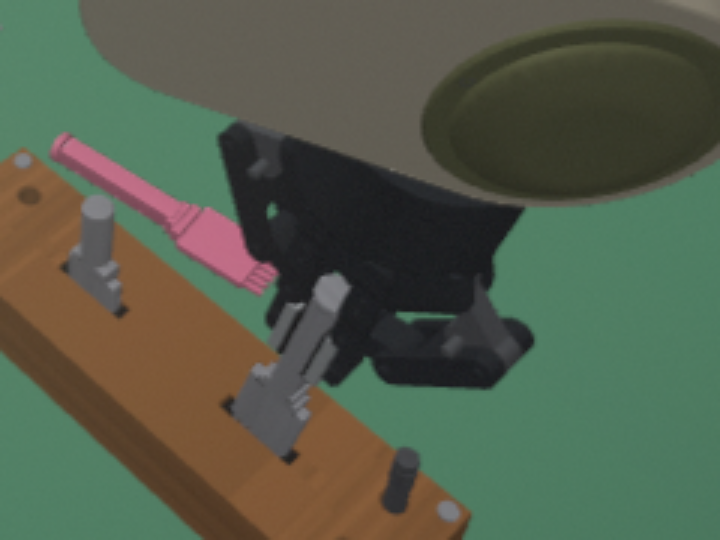

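Emit:
{"op": "carry_out", "data": {"steps": [0,-0.29,-0.035,-0.4,0,0,-1,0,-0.29,-0.035,-0.4,0,0,-1,0,-0.29,-0.035,-0.4,0,0,-1,0,-0.29,-0.035,-0.4,0,0,-1,0,-0.29,-0.035,-0.4,0,0,-1,0,-0.29,-0.035,-0.4,0,0,-1,0,-0.3,-0.035,-0.4,0,0,-1,0,-0.3,-0.035,-0.4,0,0,-1,0,-0.3,-0.035,-0.4,0,0,-1,0,-0.3,-0.035,-0.4,0,0,-1,0,0,0,0,0,0,-1,0,0,0,0,0,0,-1]}}

```text
time_s: 10.43
eef_pos: [534.0, -170.3, 120.9]
ee_rot: [0.088, 0.994, 0.058, 0.005]
force: [-1.5, -4.0, -2.5]
grip_width: 0.131
```

```bash
python3 -c "from h import *;rep('d9')"
```

```text
t 10.43 pos [ 534.   -170.34  120.9 ] F [-1.54 -4.03 -2.45] T [-0.9   0.2  -0.06] g 0.131
lean along +y 10.06 +x 0.01 tips z if rigid (rel grasp 84.7 below TCP) [ 535.7 -185.    37.5] pivot dist check xy at z35 [ 535.7 -185.5   35. ]
```

View pics/d9.png

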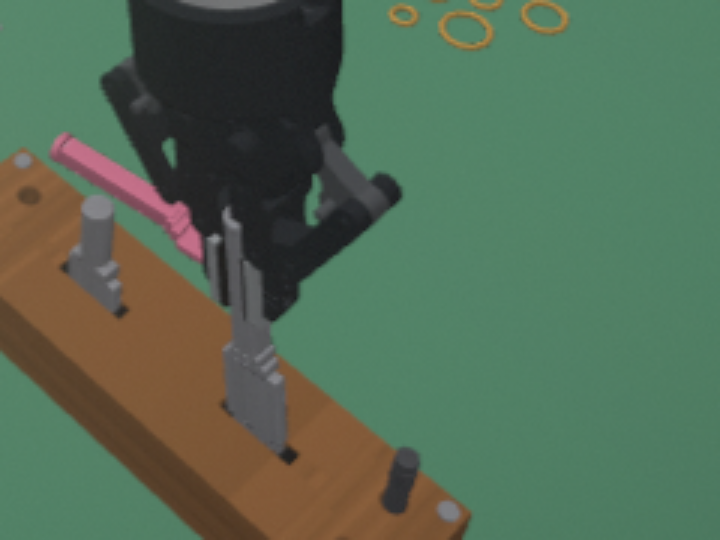

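Emit:
{"op": "carry_out", "data": {"steps": [0,0.3,-0.03,0.4,0,0,-1,0,0.3,-0.03,0.4,0,0,-1,0,0.3,-0.03,0.4,0,0,-1,0,0.31,-0.03,0.4,0,0,-1,0,0.31,-0.03,0.4,0,0,-1,0,0,0,0,0,0,-1,0,0,0,0,0,0,-1]}}

```text
time_s: 11.07
eef_pos: [535.8, -184.9, 124.1]
ee_rot: [-0.0, 0.998, 0.057, 0.0]
force: [-1.3, 1.7, 0.5]
grip_width: 0.127
```

```bash
python3 -c "from h import *;rep('d10')"
```

```text
t 11.07 pos [ 535.77 -184.89  124.07] F [-1.31  1.68  0.46] T [ 0.24  0.17 -0.02] g 0.127
lean along +y -0.02 +x -0.0 tips z if rigid (rel grasp 84.7 below TCP) [ 535.8 -184.9   39.4] pivot dist check xy at z35 [ 535.8 -184.9   35. ]
```

View pics/d10.png

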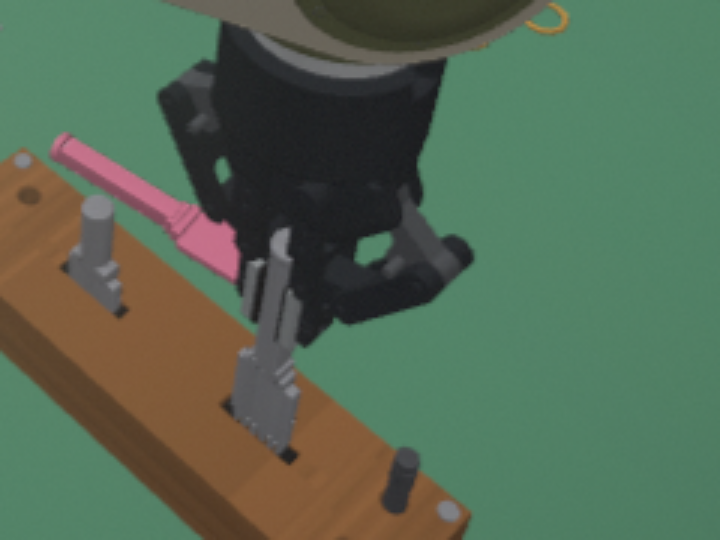

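Emit:
{"op": "carry_out", "data": {"steps": [0,0,-0.2,0,0,0,-1,0,0,-0.2,0,0,0,-1,0,0,-0.2,0,0,0,-1,0,0,-0.2,0,0,0,-1,0,0,-0.2,0,0,0,-1,0,0,-0.2,0,0,0,-1,0,0,-0.2,0,0,0,-1,0,0,-0.2,0,0,0,-1,0,0,-0.2,0,0,0,-1,0,0,-0.2,0,0,0,-1,0,0,0,0,0,0,-1,0,0,0,0,0,0,-1,0,0,0,0,0,0,-1,0,0,0,0,0,0,-1]}}

```text
time_s: 12.28
eef_pos: [535.8, -184.9, 143.9]
ee_rot: [-0.0, 0.998, 0.057, -0.0]
force: [0.7, 0.0, -1.1]
grip_width: 0.129
```

Run:
```python
from h import *;rep('d11')
import cv2
im=cams.capture('scene')[:,:,::-1];cv2.imwrite('pics/s11.png',cv2.resize(im[80:280,80:320],None,fx=3,fy=3,interpolation=cv2.INTER_CUBIC))
im=cams.capture('wrist')[:,:,::-1];cv2.imwrite('pics/w11.png',im)
```

```text
t 12.28 pos [ 535.8  -184.86  143.94] F [ 0.73  0.02 -1.1 ] T [ 0.01 -0.02 -0.01] g 0.129
lean along +y -0.01 +x 0.01 tips z if rigid (rel grasp 84.7 below TCP) [ 535.8 -184.9   59.2] pivot dist check xy at z35 [ 535.8 -184.8   35. ]
```

View pics/d11.png

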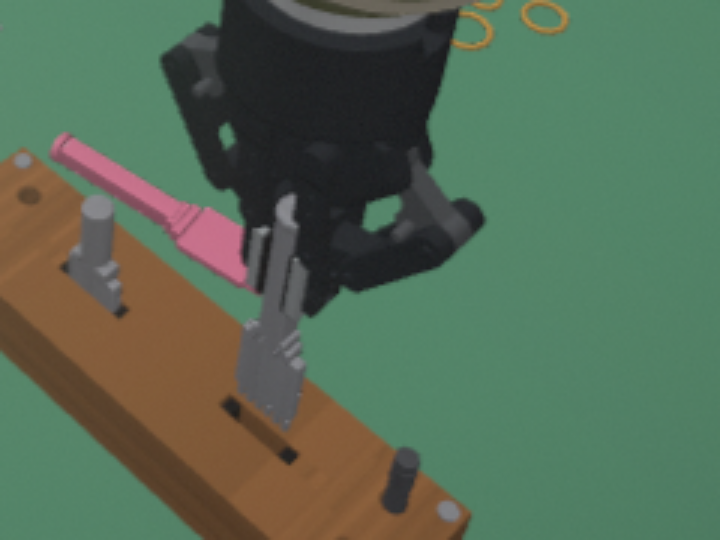

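View pics/s11.png

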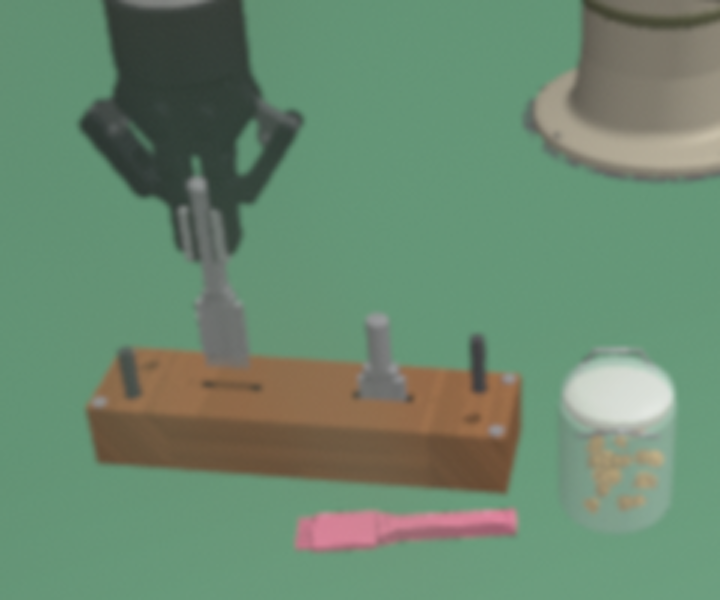

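View pics/w11.png

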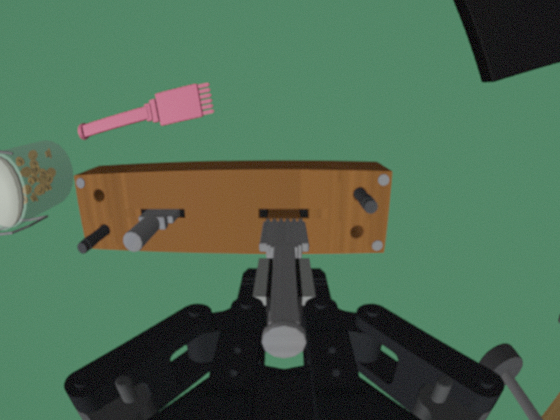

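Run:
```python
from h import *
s=readout.sense();p,q=s['eef_pos'],s['ee_rot']
S=lambda u,v:ray('scene',(80+u/3,80+v/3));D=lambda u,v:ray('side',(280+u/3,240+v/3))
print('tip-',*tri((S(205,362),D(288,428),wray((305,222),p,q))));print('tip+',*tri((S(250,366),D(240,395),wray((264,222),p,q))))
c=tri((S(197,183),D(289,208)))
print('cap',*c); print(plane(wray((284,338),p,q),194))
for n,a,b,w in [('strap',S(377,320),D(97,208),(133,240)),('pb',S(127,352),D(405,455),(369,207)),]: print(n,*tri((a,b,wray(w,p,q))))
```

```text
tip- [ 536.17732525 -199.17409344   63.38027631] [1.4, 0.7, 1.6]
tip+ [ 531.65341262 -171.45341268   60.33446718] [2.1, 2.9, 0.8]
cap [ 533.98268422 -183.96218129  194.6216731 ] [1.9, 1.9]
[ 536.25949663 -184.93980455  194.        ]
strap [523.52088831 -84.88251712 103.67973242] [1.6, 0.8, 0.9]
pb [ 557.41866746 -240.64329638   78.80545853] [1.5, 1.0, 1.0]
```

```bash
python3 -c "
from rig import readout,finish_job
s=readout.sense();print(s['time_s'],s['dq'].round(4),s['grip_width']);print(finish_job())"
```

```text
12.4333 [-0.0004  0.0004  0.0004 -0.0008 -0.0003  0.0001] 0.1302246375266928
the job is handed in; nothing more can be done
None
```

The iron is out of its slot and still held, upright and still, about 15 mm above the mouth of its own slot (slot_right). I took it by the shank at 80 N and leaned it 10° to one side. I then rocked it through five full swings between −10° and +10° along the slot, easing it up 3.5–4 mm on each. Once it was free I stood it upright and lifted it straight out, finishing at 12.4 s.

**Last checks**
- **Height:** by rigid geometry from the wrist pose the prong tips are at z ≈ 59 mm. Triangulated from three views they are at 60–63 mm. The stand's top is at 45 mm.
- **Position and lean:** the gripper's tilt is about 0° and the iron is centred over the slot to within about 1–2 mm.
- **Grip and force:** the grip is steady and the pads showed no slipping in the pictures. No force I read at the end of a move passed 9 N, but I did not log the peaks in between.
- **Other tools:** the strap-end punch and punch_b measured within about 1 mm of where they started. Punch_a and the jar look unmoved in the pictures, but I did not measure them again.

**Pink look-alike:** it seemed to be standing upright in the first pictures, but was lying on the bench by the time I had moved over the stand (2.4 s). The gripper was then still about 100 mm above its top and had touched nothing, so it seems to have toppled on its own. I left it where it lay.

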